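Latch the perfusion chamber shut

TASK

Close and latch the perfusion chamber: gently slide the open end cap up against its rubber seal, hook the latch's wire bail over the keeper on the cap so that its bar is under the lip, tug it home with a light but definite pull (about 5 N), then press the lever down past centre until it stays flat and holds the seal squeezed by itself. Feel your way with light forces (never more than 25 N on the cap or lever, and no more than 18 N of the held bail on the keeper), leave the other things on the bench alone, and let go at the end.

Things in the scene. Friction and masses are not known exactly. Their poses are not given: they have to be found in the camera images.
- chamber: Clear tube chamber on a blue base (275 x 110 mm), bolted down. Origin on the bench; own x, the latch line, runs level from the sliding cap (-x end) to the lever's tail (+x end), y across, z up. Fixed tube: radius 41 mm, axis 60 mm up at y = 0, x = -4 to 120 mm. On its top a slim bracket holds the lever pivot: axis along y at x = 40, z = 138 mm. All works in the plane y = 0.
- end_cap: Sliding end cap, clear with white flanges, 66 mm long, axes parallel to the chamber's. Origin on the tube axis (60 mm up) in its sealing face, which looks to +x. The slide drags with 3 N. On its top stands the steel keeper, a hook 12 mm wide and open to -x (away from the lever): a throat 10 mm high between an upper lip (5 mm thick, overhanging the throat's back by 4 mm) and a lower shelf that sticks out 24 mm.
- push_face (a point): Middle of the outer (-x) face of the cap's white end plate, which is 70 mm wide and reaches from 14 to 106 mm above the bench; the point is 60 mm up. Push here towards +x; upper part best reached from above.
- keeper_seat (a point): Nominal centre of the hooked bail bar, at the throat's back, touching the lip from below (4 mm lower on the shelf; the lip's top is 8 mm above). The bar goes over the lip, down 9 to 13 mm farther to -x onto the shelf, then to +x home under the lip. The keeper is adjustable: it sits up to 10 mm higher or lower and 4 mm nearer or farther than this, unmeasured: feel.
- carriage (a joint): How far the cap stands open (m): 0 = its face just touches the soft rubber bellows seal, up to 0.036 open. Negative: the seal is being squeezed (4 N per mm). The cap stays where it is left, but the seal pushes it back to about 0 unless the latch holds it.
- bail: Wire loop 28 mm wide outside, 16 mm inside, wire 6 mm thick, 84 mm long, pinned to the lever 18 mm from the lever's pivot. Origin on that pin; own -x points along the loop to the bar. Bail and lever stay where left. Turning the lever takes a free bail along (its end rises as the lever goes down) unless the bar is caught under the keeper's lip.
- bail_bar (a point): Middle of the bar at the bail's free end (6 mm round, along y), which goes behind the keeper. The loop can be pinched here from above across y (28 mm wide); it turns between the pads as it is carried, and the lever follows; the hinges drag with up to about 5 N, which reverses with the motion.
- handle: The lever's handle: steel strip 20 mm wide, 5 mm thick, with a rounded bead at its end, 76 mm from the pivot. Origin on the pivot axis, own x along the strip to its end, own z out of the face to press, which is 6 mm off the pivot. With the bail hooked, pushing it over and down to the chamber's +x takes 1 to 8 N near its end and less past centre; its stop is hard.
- handle_end (a point): Point on the handle's pressing face, 65 mm from the lever's pivot.
- lever (a joint): Lever angle (rad): 0 = flat on its stop, pointing to the chamber's +x (closed), 1.57 = upright, up to 2.4. Passes centre at 0.2 to 0.45; with the bail seated and just taut it stands between 0.7 and 1.7.
- wash_bottle_mid (a point): Bystander: white wash bottle with red cap, 60 mm diameter, 130 mm tall; the point is half-way up.
- tube_rack_mid (a point): Bystander: blue tube rack, 70 x 110 x 55 mm; the point is half-way up.
- specimen_jar_mid (a point): Bystander: small lidded jar, 52 mm diameter, 60 mm tall; the point is half-way up.

How it is judged:
By the outcome, as a careful person would: the job done as asked, in the order asked, and still so for the second after the job is handed in, with the robot touching nothing.
It also fails if it takes over 64 s, if anything falls off the work surface, if the arm or the gripper's body presses on something with over 40 N, if the wrist force passes 120 N, or if a joint passes its speed limit or range.

ROBOT

A 6-joint arm with a two-finger parallel gripper is mounted at the origin on the work surface. World frame = base frame: x ahead of the robot, y to its left, z up, the work surface at z = 0. Lengths are in m, angles in rad, forces in N, time in s.
With the tool pointing down it reaches from about 0.35 to 0.775 m from the base axis. Payload 7.3 kg.
Tool frame: the origin (TCP) lies at the very end of the fingers, on their centre line; the grasp point (between the pads) lies 19 mm behind it; z points along the fingers, y is the direction in which the jaws open and shut (so a half turn about z gives the same grasp; the last joint's range is limited). The gripper opens to 92 mm and grips with 3 to 60 N. Pads are 19 mm wide; open, the fingers measure 130 mm over their backs; the gripper's body (75 mm by 190 mm) begins 47 mm behind the grasp point.
Start: joints at [0.975, 0.342, 1.524, -0, 1.275, -0.146], TCP at [0.228, 0.473, 0.227] pointing down, gripper open.
Joint ranges: [-2.53, 2.53], [-0.77, 2.02], [0.04, 2.7], [-1, 4.14], [0.28, 2.66], [-3.11, 3.11]. Speed limits (rad/s): [2.57, 2.57, 3.14, 3.14, 3.14, 3.14].

INTERFACE

Orientations are given as [roll, pitch, yaw] about the fixed x, y, z axes, in that order (R = Rz(yaw) Ry(pitch) Rx(roll)).
In Python, from cell import robot gives the robot as it stands. The module is installed in compiled form; this text tells all that it offers.
- The arm moves only by the tool carry_out, never from a script. Its argument "series" is a list of rows, each an object with "jaw": the opening in per cent of the stroke, from 0 (shut) to 100 (fully open); "travel": the shift along the tool's x, y, z in units of 60 mm (1.0 is 60 mm), a list of three; "twist": the turn about the tool's z in units of 6 degrees (1.0 is 6 degrees). A call has 1 to 8 rows; each row shifts and turns the commanded pose from where the row before left it, along the tool's axes as they then stand; what a row does not reach is not made up. A row lasts 1/8 s, in which the tool goes at most 62.5 mm and 10.7 degrees, less where a joint would pass 70% of its speed; a pose out of reach is approached as far as the arm can. A call is refused whole if a number of a shift passes 1 or a number of a turn 1, either way. A call with a gripper value outside its range is refused whole. The fingers move at their own pace and stop on an object; "squeeze" is the grip in N (left out, the last holds). Time passes only in rows, so rows that do not move let the fingers close. It gives the time, the measured TCP pose, the force and the opening at its end, in the units of the state.
- robot.observe(): the state, without advancing time (a new reading comes with each control period).
- robot.read_camera(name): name is "side" or "top" or "wrist"; returns the picture (400x640x3 uint8, blue, green, red); there is no depth.
- robot.calibration(name): a dict with "intrinsics" (3x3 intrinsics, pixels), "k1" (the pictures are not rectified: a ray, as slopes to the right and down, at radius r is drawn at 1 + k1 r^2 times it, then the intrinsics apply), "cam_to_world" (4x4, takes a point from camera to world coordinates); the wrist camera has in their place "tool_from_camera" (4x4, takes a point from camera to tool coordinates, whose origin is the TCP and whose axes are the flange's). Camera axes: x right, y up, looking along -z (the intrinsics and any distortion apply to the point x, -y, -z); pixel columns grow to the right and rows downward; lengths in m; the calibration is good to about 2 mm. A picture is of the moment at which its call begins: read the wrist's pose just before it. calibration takes no time and is no camera call.
- robot.hand_in(): hands the job in, once; it reports no verdict.
Trained networks look in the newest picture that a camera, given by its name, has taken for a name from the list of things; names that differ only in an ending like _2 or _b are one class to them, and where a whole thing is asked for, a point or a joint stands for the part that bears it (a point fixed in the world has none). Each returns a list of dicts, best first, with "score" (0 to 1); they miss things now and then, are a little off and sometimes report something else, mostly with a low value. They report only what shows in the picture. A call takes as long as a camera call.
- robot.regions_of(camera, query): "pixels" (400x640 bool, what is visible of it) and "xy" ([column, row] in pixels, amid what is visible of it).
The state is a dict: "time": time; "qpos": joint angles; "qvel": joint speeds; "joint_efforts": joint torques, N m; "tool_pos": TCP position; "tool_rot": TCP orientation; "contact_force": force on the tool from outside, world axes, zero at the start; "torque": the same for the moment, N m; "opening": finger opening in m.
Only numpy, scipy, OpenCV 4.12 (cv2) and the standard library are available. Lean on these libraries where they do the work, as an engineer would, in place of code of your own. Each camera call takes 0.05 s, during which the arm holds its last target. There are 200 camera calls.

## Working session

There is one attempt and no reset: what is moved stays moved. The work goes in short steps, Python scripts to look and compute and a tool call to move; the robot and the scene stay as the last step left them, time stands still between calls to the robot, and variables do not carry over. Pictures are saved under pics/ and viewed, about 8 in all and at most 12, crops included, and the job is handed in when it is done.

Besides the shell and the picture viewer there is one more tool, called after "Emit:" as name(argument=value, ...) on one line, values as JSON. carry_out: Moves the arm, as the interface text tells. Its arguments: {"type":"object","properties":{"series":{"type":"array"},"squeeze":{"type":"number"}},"required":["series"]}

```bash
mkdir -p pics; cat > h.py <<'E'
import numpy as np, cv2
from cell import robot
from scipy.spatial.transform import Rotation as R
def ray(cam,uv):
    c=robot.calibration(cam);K=np.array(c["intrinsics"]);T=np.array(c["cam_to_world"])
    p=np.linalg.solve(K,[uv[0],uv[1],1.]);d=p[:2];r=d.copy()
    for _ in range(30): r=d/(1+c["k1"]*(r@r))
    v=T[:3,:3]@np.array([r[0],-r[1],-1.]);return T[:3,3],v/np.linalg.norm(v)
def proj(cam,P):
    c=robot.calibration(cam);K=np.array(c["intrinsics"]);T=np.array(c["cam_to_world"])
    q=T[:3,:3].T@(np.asarray(P)-T[:3,3]);r=np.array([q[0],-q[1]])/-q[2]
    r=r*(1+c["k1"]*(r@r));return (K@[r[0],r[1],1])[:2]
def onz(cam,uv,z):
    o,v=ray(cam,uv);return o+v*(z-o[2])/v[2]
def tri(a,ua,b,ub):
    o1,v1=ray(a,ua);o2,v2=ray(b,ub)
    s=np.linalg.lstsq(np.c_[v1,-v2],o2-o1,rcond=None)[0]
    p,q=o1+v1*s[0],o2+v2*s[1];return (p+q)/2,np.linalg.norm(p-q)
E
python3 - <<'E'
from h import *
np.set_printoptions(precision=4,suppress=True)
s=robot.observe();print({k:np.round(v,3) for k,v in s.items()})
for c in("side","top"):
    im=robot.read_camera(c);cv2.imwrite(f"pics/{c}0.png",im)
    print(c,robot.calibration(c))
    for q in("chamber","end_cap","push_face","keeper_seat","bail_bar","bail","handle","handle_end","wash_bottle_mid","tube_rack_mid","specimen_jar_mid"):
        for d in robot.regions_of(c,q)[:2]: print(q,round(d["score"],2),np.round(d["xy"],1),d["pixels"].sum())
E
```

```text
{'time': np.float64(0.0), 'qpos': array([ 0.975,  0.343,  1.525,  0.   ,  1.275, -0.146]), 'qvel': array([ 0.001, -0.001, -0.001, -0.   ,  0.002, -0.   ]), 'joint_efforts': array([ -0.002, -43.123, -24.423,   0.072,   0.056,  -0.   ]), 'tool_pos': array([0.228, 0.472, 0.226]), 'tool_rot': array([-3.14 , -0.   ,  2.692]), 'contact_force': array([-0.639,  0.499,  0.831]), 'torque': array([ 0.036, -0.017,  0.008]), 'opening': np.float64(0.092)}
side {'intrinsics': array([[428.0292,   0.    , 316.4065],
       [  0.    , 428.0292, 202.5999],
       [  0.    ,   0.    ,   1.    ]]), 'k1': -0.037386891313755145, 'cam_to_world': array([[ 0.9852,  0.0962, -0.1421,  0.4434],
       [-0.1715,  0.5801, -0.7962, -0.5074],
       [ 0.0058,  0.8088,  0.588 ,  0.586 ],
       [ 0.    ,  0.    ,  0.    ,  1.    ]])}
chamber 0.72 [321.9 277.3] 11788
chamber 0.58 [328.8 208.5] 363
end_cap 0.67 [365.5 257.1] 2791
push_face 0.95 [365.4 256.1] 2779
push_face 0.16 [323.  276.6] 11360
keeper_seat 0.35 [361.7 256.8] 2814
bail_bar 0.64 [325.4 210.8] 275
bail 0.71 [322.5 205.8] 351
handle 0.8 [305.  215.5] 83
[... 227 characters left out ...]
   , 317.7263],
       [  0.    , 441.668 , 203.0973],
       [  0.    ,   0.    ,   1.    ]]), 'k1': -0.02131422273309378, 'cam_to_world': array([[ 0.0251,  0.9975, -0.0661,  0.4865],
       [-0.9997,  0.025 , -0.003 ,  0.1176],
       [-0.0014,  0.0661,  0.9978,  0.9365],
       [ 0.    ,  0.    ,  0.    ,  1.    ]])}
chamber 0.69 [372.  200.1] 6731
chamber 0.23 [362.1 166.4] 1685
end_cap 0.88 [361.9 167.7] 1708
push_face 0.61 [364.9 165.4] 1672
keeper_seat 0.97 [364.9 165.9] 1707
bail_bar 0.71 [371.6 196.8] 235
handle 0.69 [378.2 211.4] 474
handle_end 0.55 [379.9 213.2] 470
wash_bottle_mid 0.61 [299.7 289.7] 780
tube_rack_mid 0.83 [265.9 129.2] 2177
specimen_jar_mid 0.94 [304.2 207.8] 498
```

```bash
python3 - <<'E'
import cv2
a=cv2.imread("pics/side0.png")[150:370,180:480];b=cv2.imread("pics/top0.png")[90:310,240:460]
a=cv2.resize(a,(800,587),interpolation=cv2.INTER_CUBIC);cv2.imwrite("pics/a.png",a)
b=cv2.resize(b,(600,600),interpolation=cv2.INTER_CUBIC);cv2.imwrite("pics/b.png",b)
E
```

```text
(no output)
```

View pics/a.png

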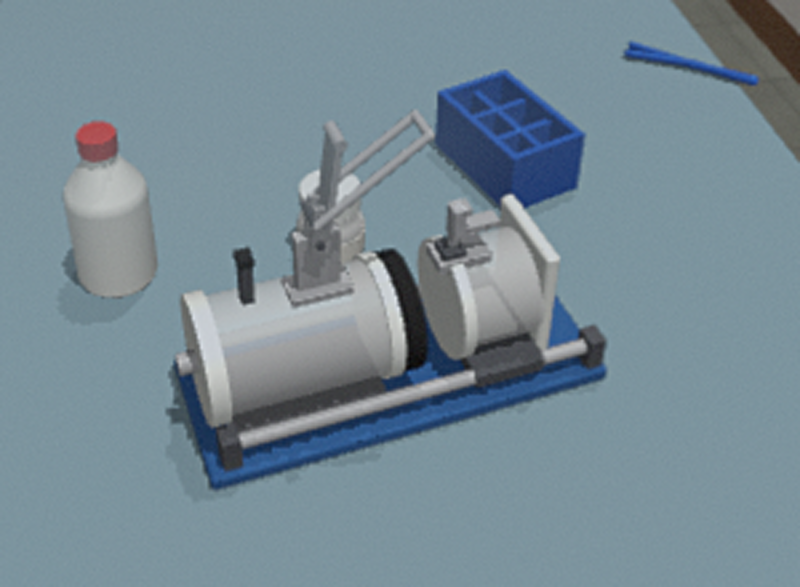

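View pics/b.png

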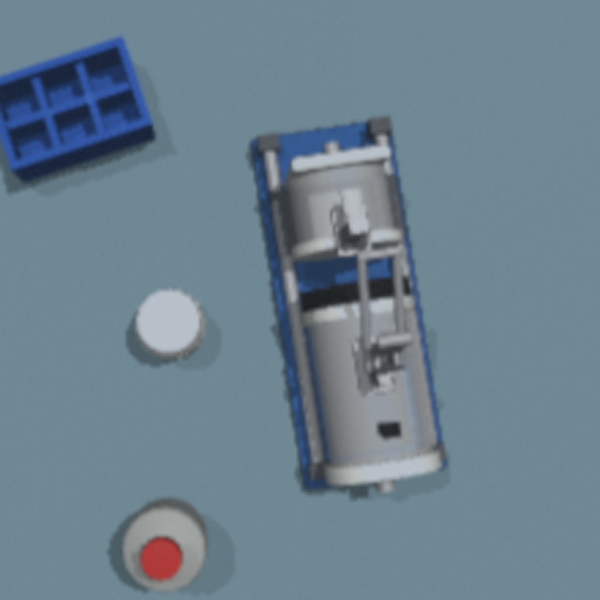

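Side view: the open cap is on the right (keeper about crop (458,215)), the bail is raised to (424,124) and the lever is nearly upright at (335,127). Top view: the chamber +x runs to world −x; the bail bar is about (382,251) and the keeper about (353,210).

```bash
python3 - <<'E'
from h import *
np.set_printoptions(precision=4,suppress=True)
S=lambda u,v:(180+u*.375,150+v*220/587);T=lambda u,v:(240+u*220/600,90+v*220/600)
for z in(0,.012):
  print("base top",z,[onz("top",T(*p),z)[:2] for p in((253,140),(390,125),(443,465),(305,490))])
  print("base side",z,[onz("side",S(*p),z)[:2] for p in((213,487),(605,375),(182,365))])
for n,a,b in(("bar",(424,124),(382,251)),("barfar",(415,115),(361,252)),("barnear",(432,133),(403,250)),("levertop",(334,127),(395,340)),("pivot",(318,240),(380,360)),
 ("keeperblock",(458,205),(352,195)),("peg",(243,253),(389,429)),("plate top mid",(530,230),(340,155)),("plateL",(510,198),(293,163)),("plateR",(555,258),(388,150))):
  print(n,*tri("side",S(*a),"top",T(*b)))
for n in("bail_bar","handle","end_cap"):pass
c=robot.calibration("wrist");print(c)
E
```

```text
base top 0 [array([0.6821, 0.0915]), array([ 0.6968, -0.0161]), array([ 0.4317, -0.0612]), array([0.4099, 0.0451])]
base side 0 [array([ 0.4308, -0.0569]), array([ 0.7009, -0.0095]), array([0.4167, 0.0479])]
base top 0.012 [array([0.6796, 0.0918]), array([ 0.6941, -0.0144]), array([ 0.4324, -0.0589]), array([0.4109, 0.0461])]
base side 0.012 [array([ 0.4311, -0.0662]), array([ 0.6956, -0.0197]), array([0.4172, 0.0365])]
bar [0.5724 0.0171 0.2061] 0.00029480523441622046
barfar [0.5708 0.0298 0.2041] 0.0021429714980736357
barnear [0.5736 0.0045 0.2084] 0.0008516437038555114
levertop [0.5183 0.0097 0.2154] 0.0005872360457455132
pivot [0.5079 0.0075 0.1352] 0.0001821064284718402
keeperblock [0.6091 0.0292 0.1329] 0.018858691189279683
peg [0.4624 0.001  0.1371] 0.0001427442799120964
plate top mid [0.6512 0.0332 0.1012] 0.001223298513282661
plateL [0.6456 0.0659 0.1025] 0.0010876688430799565
plateR [ 0.656  -0.0001  0.1052] 0.0011817673891455769
{'intrinsics': array([[280.818,   0.   , 320.347],
       [  0.   , 280.818, 197.06 ],
       [  0.   ,   0.   ,   1.   ]]), 'k1': 0.005901388676074348, 'tool_from_camera': array([[ 0.0003,  0.9693,  0.246 ,  0.0662],
       [ 1.    , -0.0003, -0.0001, -0.0004],
       [-0.    ,  0.246 , -0.9693, -0.1586],
       [ 0.    ,  0.    ,  0.    ,  1.    ]])}
```

Emit:
carry_out(series=[{"jaw": 0,"travel": [0,0,-0.11],"twist": -0.99},{"jaw": 0,"travel": [0,0,-0.11],"twist": -0.99},{"jaw": 0,"travel": [0,0,-0.11],"twist": -0.99},{"jaw": 0,"travel": [0,0,-0.11],"twist": -0.99},{"jaw": 0,"travel": [0,0,-0.11],"twist": -0.99},{"jaw": 0,"travel": [0,0,-0.11],"twist": -0.97}], squeeze=10)

```text
time: 1.95
tool_pos: [0.2282, 0.4728, 0.2666]
tool_rot: [3.141, 0.0, -2.968]
contact_force: [-0.5, -0.3, -0.2]
opening: 0.0366
```

Emit:
carry_out(series=[{"jaw": 0,"travel": [-0.75,-0.6,0],"twist": 0},{"jaw": 0,"travel": [-0.75,-0.6,0],"twist": 0},{"jaw": 0,"travel": [-0.75,-0.6,0],"twist": 0},{"jaw": 0,"travel": [-0.75,-0.6,0],"twist": 0},{"jaw": 0,"travel": [-0.75,-0.6,0],"twist": 0},{"jaw": 0,"travel": [-0.75,-0.6,0],"twist": 0},{"jaw": 0,"travel": [-0.75,-0.6,0],"twist": 0},{"jaw": 0,"travel": [-0.75,-0.6,0],"twist": 0}])

```text
time: 2.95
tool_pos: [0.6333, 0.2488, 0.2663]
tool_rot: [3.141, 0.0, -2.972]
contact_force: [-0.2, 0.5, -0.4]
opening: 0.0003
```

```bash
cat >> h.py <<'E'
TH=.170; O=np.array([.547,.0143,0]); C=np.array([[-np.cos(TH),-np.sin(TH),0],[np.sin(TH),-np.cos(TH),0],[0,0,1]])
ch=lambda p:C@(np.asarray(p)-O)   # world -> chamber
wo=lambda p:C.T@np.asarray(p)+O
def st():
    s=robot.observe();print("t",round(s["time"],2),"tcp_ch mm",np.round(ch(s["tool_pos"])*1e3,1),"rot",np.round(s["tool_rot"],3),"F_ch",np.round(C@s["contact_force"],2),"open",round(s["opening"]*1e3,1));return s
E
python3 -c "
from h import *
s=st();print(s['qpos'])"
```

```text
t 2.95 tcp_ch mm [-124.8 -216.5  266.3] rot [ 3.141  0.    -2.972] F_ch [ 0.13 -0.54 -0.43] open 0.3
[ 2.61741182e-01  6.26363026e-01  9.49942866e-01  2.28903141e-04
  1.56504280e+00 -1.47912751e+00]
```

Emit:
carry_out(series=[{"jaw": 0,"travel": [-0.05,-0.9,0],"twist": 0},{"jaw": 0,"travel": [-0.05,-0.9,0],"twist": 0},{"jaw": 0,"travel": [-0.05,-0.9,0],"twist": 0},{"jaw": 0,"travel": [-0.05,-0.9,0],"twist": 0},{"jaw": 0,"travel": [0,0,0],"twist": 0}])

```text
time: 3.58
tool_pos: [0.6808, 0.0345, 0.2656]
tool_rot: [-3.141, -0.001, -2.977]
contact_force: [-0.0, 0.8, -0.1]
opening: 0.0004
```

```bash
cat >> h.py <<'E'
def wcam(s):
    c=robot.calibration("wrist");T=np.eye(4);T[:3,:3]=R.from_euler("xyz",s["tool_rot"]).as_matrix();T[:3,3]=s["tool_pos"];return T@np.array(c["tool_from_camera"])
_cal=robot.calibration
class _R:  # wrist pose made fixed for ray/proj
    pose=None
def wray(T,uv):
    c=_cal("wrist");K=np.array(c["intrinsics"]);d=np.linalg.solve(K,[uv[0],uv[1],1.])[:2];r=d/(1+c["k1"]*(d@d))
    v=T[:3,:3]@np.array([r[0],-r[1],-1.]);return T[:3,3],v
def wony(T,uv,y=0):  # hit chamber plane y
    o,v=wray(T,uv);o,v=ch(o),C@v;return o+v*(y-o[1])/v[1]
def wonz(T,uv,z):
    o,v=wray(T,uv);o,v=ch(o),C@v;return o+v*(z-o[2])/v[2]
E
sed -i '/^class _R/,/pose=None/d' h.py
python3 - <<'E'
from h import *
s=st();im=robot.read_camera("wrist");cv2.imwrite("pics/w1.png",im);np.save("T1.npy",wcam(s))
cv2.imwrite("pics/w1v.png",cv2.resize(im,(800,500),interpolation=cv2.INTER_CUBIC))
im=robot.read_camera("side")
E
```

```text
t 3.58 tcp_ch mm [-135.3    2.7  265.6] rot [-3.141e+00 -1.000e-03 -2.977e+00] F_ch [-0.11 -0.76 -0.09] open 0.4
```

View pics/w1v.png

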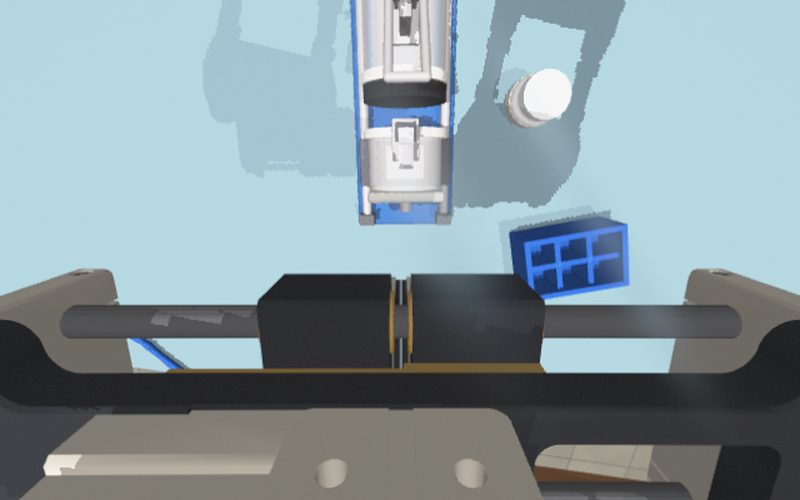

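Wrist view: cap plate edge at (405,198), keeper lip around (405,122–165), bail bar at (407,77), chamber centred under the tool line, nothing between fingers and bench behind the plate.

```bash
python3 - <<'E'
from h import *
np.set_printoptions(precision=1,suppress=True)
T=np.load("T1.npy")
f=lambda u,v,z:print((u,v),z,wonz(T,(u/1.25,v/1.25),z)*1e3)
f(405,195,.106);f(405,202,.106);f(367,197,.106);f(443,197,.106)
f(407,77,.206);f(385,79,.206);f(428,79,.206)
for z in(.12,.135,.15):f(393,120,z);f(417,120,z);f(405,165,z)
f(405,135,.02)
a=cv2.imread("pics/w1.png")[0:170,270:380];cv2.imwrite("pics/w1c.png",cv2.resize(a,None,fx=4,fy=3.5,interpolation=cv2.INTER_CUBIC)[:600])
E
```

```text
(405, 195) 0.106 [-101.9   -1.4  106. ]
(405, 202) 0.106 [-108.2   -1.4  106. ]
(367, 197) 0.106 [-103.5   32.9  106. ]
(443, 197) 0.106 [-103.9  -35.7  106. ]
(407, 77) 0.206 [-24.6  -1.6 206. ]
(385, 79) 0.206 [-25.6  11.  206. ]
(428, 79) 0.206 [-25.7 -13.6 206. ]
(393, 120) 0.12 [-39.3   8.4 120. ]
(417, 120) 0.12 [-39.4 -11.2 120. ]
(405, 165) 0.12 [-75.3  -1.3 120. ]
(393, 120) 0.135 [-40.8   8.1 135. ]
(417, 120) 0.135 [-40.9 -10.6 135. ]
(405, 165) 0.135 [-75.   -1.1 135. ]
(393, 120) 0.15 [-42.3   7.8 150. ]
(417, 120) 0.15 [-42.4  -9.9 150. ]
(405, 165) 0.15 [-74.7  -1.  150. ]
(405, 135) 0.02 [-45.2  -2.5  20. ]
```

View pics/w1c.png

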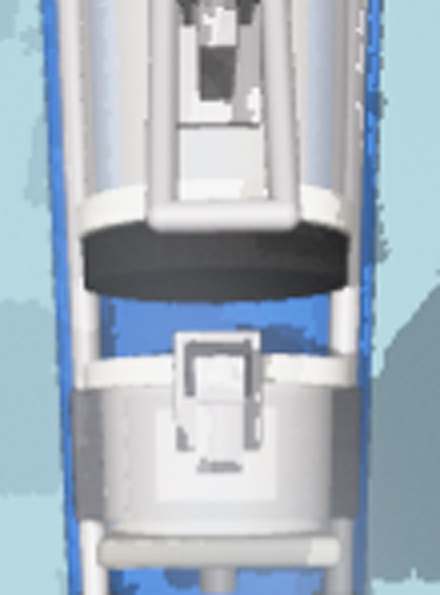

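Emit:
carry_out(series=[{"jaw": 0,"travel": [0,0.06,0.7],"twist": 0},{"jaw": 0,"travel": [0,0,0.7],"twist": 0},{"jaw": 0,"travel": [0,0,0.7],"twist": 0},{"jaw": 0,"travel": [0,0,0.7],"twist": 0},{"jaw": 0,"travel": [0,0,0.05],"twist": 0},{"jaw": 0,"travel": [0.15,0,0],"twist": 0}])

```text
time: 4.42
tool_pos: [0.6715, 0.0421, 0.0967]
tool_rot: [-3.141, 0.002, -2.97]
contact_force: [-0.3, 1.3, -0.6]
opening: 0.0005
```

Emit:
carry_out(series=[{"jaw": 0,"travel": [0.05,0,0],"twist": 0},{"jaw": 0,"travel": [0.05,0,0],"twist": 0},{"jaw": 0,"travel": [0.05,0,0],"twist": 0},{"jaw": 0,"travel": [0.05,0,0],"twist": 0},{"jaw": 0,"travel": [0.05,0,0],"twist": 0},{"jaw": 0,"travel": [0.05,0,0],"twist": 0}])

```text
time: 5.18
tool_pos: [0.6531, 0.0379, 0.0955]
tool_rot: [-3.141, 0.001, -2.971]
contact_force: [3.0, 0.5, 1.8]
opening: 0.0002
```

Emit:
carry_out(series=[{"jaw": 0,"travel": [0.05,0,0],"twist": 0},{"jaw": 0,"travel": [0.05,0,0],"twist": 0},{"jaw": 0,"travel": [0.05,0,0],"twist": 0},{"jaw": 0,"travel": [0.05,0,0],"twist": 0},{"jaw": 0,"travel": [0.05,0,0],"twist": 0}])

```text
time: 5.8
tool_pos: [0.6384, 0.0354, 0.0954]
tool_rot: [-3.141, 0.001, -2.972]
contact_force: [6.6, -1.0, 0.6]
opening: 0.0004
```

```bash
python3 -c "
from h import *
s=st()"
```

```text
t 5.8 tcp_ch mm [-93.7  -5.3  95.4] rot [-3.141e+00  1.000e-03 -2.972e+00] F_ch [-6.31  2.09  0.58] open 0.4
```

Emit:
carry_out(series=[{"jaw": 0,"travel": [0.03,0,0],"twist": 0},{"jaw": 0,"travel": [0,0,0],"twist": 0}])

```text
time: 6.05
tool_pos: [0.6376, 0.0352, 0.0954]
tool_rot: [-3.141, 0.003, -2.972]
contact_force: [6.8, -0.4, -0.5]
opening: 0.0005
```

Emit:
carry_out(series=[{"jaw": 0,"travel": [0.03,0,0],"twist": 0},{"jaw": 0,"travel": [0,0,0],"twist": 0}])

```text
time: 6.3
tool_pos: [0.6368, 0.0351, 0.0955]
tool_rot: [-3.141, 0.005, -2.972]
contact_force: [10.8, 0.8, -3.2]
opening: 0.0004
```

Emit:
carry_out(series=[{"jaw": 0,"travel": [0.03,0,0],"twist": 0},{"jaw": 0,"travel": [0,0,0],"twist": 0}])

```text
time: 6.55
tool_pos: [0.6359, 0.0349, 0.0955]
tool_rot: [-3.141, 0.008, -2.972]
contact_force: [14.7, 1.2, -5.2]
opening: 0.0003
```

Emit:
carry_out(series=[{"jaw": 0,"travel": [-0.15,0,0],"twist": 0},{"jaw": 0,"travel": [-0.15,0,0],"twist": 0},{"jaw": 0,"travel": [0,0,-0.8],"twist": 0},{"jaw": 0,"travel": [0,0,-0.8],"twist": 0},{"jaw": 0,"travel": [0,0,-0.8],"twist": 0},{"jaw": 50,"travel": [0,-0.07,-0.6],"twist": 0},{"jaw": 50,"travel": [0,0,0],"twist": 0}])

```text
time: 7.42
tool_pos: [0.6521, 0.0334, 0.2784]
tool_rot: [-3.141, 0.005, -2.972]
contact_force: [-0.2, -0.5, -0.5]
opening: 0.0161
```

```bash
python3 - <<'E'
from h import *
s=st();im=robot.read_camera("wrist");cv2.imwrite("pics/w2.png",im);np.save("T2.npy",wcam(s))
sd=robot.read_camera("side");cv2.imwrite("pics/s2.png",sd);tp=robot.read_camera("top");cv2.imwrite("pics/t2.png",tp)
a=cv2.resize(sd[170:290,270:420],(600,480),interpolation=cv2.INTER_CUBIC)
cv2.imwrite("pics/c2.png",a)
b=cv2.resize(im[0:150,270:380],(440,600),interpolation=cv2.INTER_CUBIC);cv2.imwrite("pics/d2.png",b)
E
```

```text
t 7.42 tcp_ch mm [-106.8   -1.1  278.4] rot [-3.141  0.005 -2.972] F_ch [ 0.25  0.42 -0.53] open 16.1
```

View pics/c2.png

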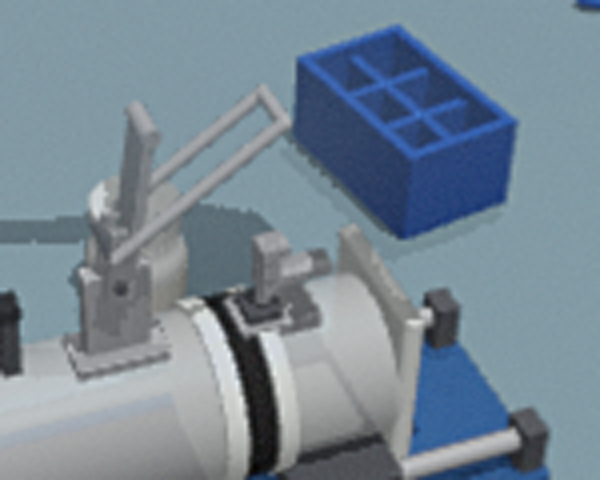

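View pics/d2.png

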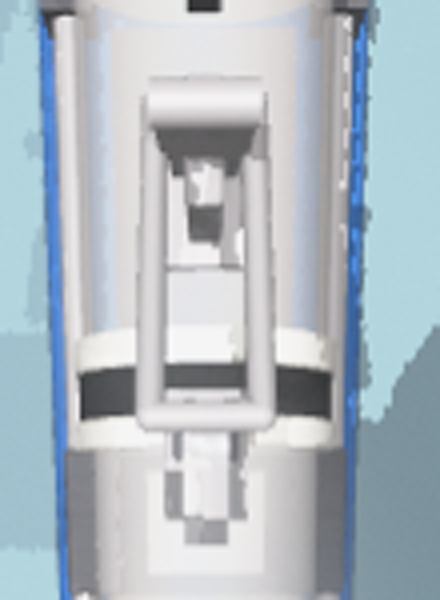

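Side crop: keeper post at (252–290, 235–300) with shelf to (328,262), bail bar (262–290, 88–122); cap is now against the black seal. The wrist crop shows bail centred over the keeper.

```bash
python3 - <<'E'
from h import *
np.set_printoptions(precision=1,suppress=True)
sd=cv2.imread("pics/s2.png");tp=cv2.imread("pics/t2.png")
a=cv2.resize(sd[220:258,322:360],(532,532),interpolation=cv2.INTER_CUBIC) #x14
b=cv2.resize(cv2.imread("pics/w2.png")[98:142,306:334],(268,422),interpolation=cv2.INTER_CUBIC)
cv2.imwrite("pics/e2.png",np.hstack([a,np.vstack([b,np.zeros((110,268,3),np.uint8)])]))
def sy(u,v,y):
    o,w=ray("side",(270+u/4,170+v/4));o,w=ch(o),C@w;return (o+w*(y-o[1])/w[1])*1e3
for n,p in dict(lip_tl=(255,243),lip_tr=(290,245),shelf_end_top=(328,262),shelf_end_bot=(328,275),shelf_root=(288,283),post_bot=(265,300),barnear=(288,122)).items():
    print(n,sy(*p,.0047 if n!="barnear" else .0127))
E
```

```text
lip_tl [-17.5   4.7 142.2]
lip_tr [-33.    4.7 136.9]
shelf_end_top [-50.8   4.7 122.8]
shelf_end_bot [-51.2   4.7 115.5]
shelf_root [-33.    4.7 116.3]
post_bot [-23.    4.7 109.8]
barnear [-25.8  12.7 206. ]
```

View pics/e2.png

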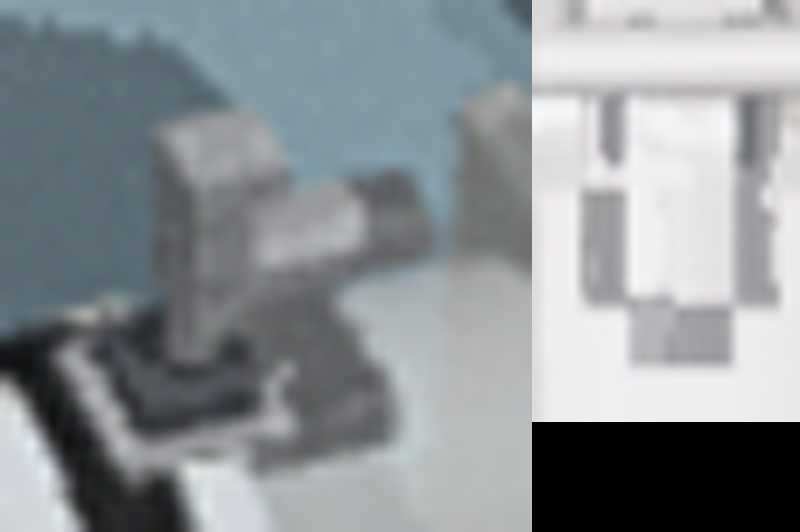

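```bash
python3 - <<'E'
from h import *
np.set_printoptions(precision=1,suppress=True)
def sy(u,v,y):
    o,w=ray("side",(322+u/14,220+v/14));o,w=ch(o),C@w;return (o+w*(y-o[1])/w[1])*1e3
for n,p in dict(lip_px=(200,185),lip_mx=(290,167),lip_px_far=(155,130),lip_mx_far=(240,108),sh_root=(262,265),sh_mid=(365,248),sh_end=(428,240),sh_end_far=(405,172),post_bot=(200,365)).items():
    print(n,sy(*p,-.0073 if "far" in n else .0047))
T=np.load("T2.npy")
for v,z in((192,.14),(192,.125),(300,.122),(365,.122)):
    print(v,z,wonz(T,(306+682-532 and 306+(682-532)/9.57,98+v/9.6),z)*1e3)
print("bail bar w2", wonz(T,(270+208/4,415/4),.206)*1e3)
E
```

```text
lip_px [-22.1   4.7 135.7]
lip_mx [-33.5   4.7 135.3]
lip_px_far [-21.2  -7.3 134.9]
lip_mx_far [-32.   -7.3 135.3]
sh_root [-30.5   4.7 121. ]
sh_mid [-43.8   4.7 119.9]
sh_end [-52.    4.7 118.8]
sh_end_far [-54.2  -7.3 119.3]
post_bot [-23.1   4.7 107.4]
192 0.14 [-33.5  -2.2 140. ]
192 0.125 [-33.2  -2.2 125. ]
300 0.122 [-44.9  -2.3 122. ]
365 0.122 [-52.2  -2.3 122. ]
bail bar w2 [-24.2  -2.2 206. ]
```

Consistent with the given sizes: lip top z≈135, throat back x≈−29, shelf top z≈120, shelf end x≈−53. So the seat is near x=−32, z=127, and the bar stands at (−24.5, 206). Going to pinch the bar.

Emit:
carry_out(series=[{"jaw": 50,"travel": [0.7,0.01,0],"twist": 0},{"jaw": 50,"travel": [0.68,0,0],"twist": 0},{"jaw": 50,"travel": [0,0,0.4],"twist": 0},{"jaw": 50,"travel": [0,0,0.4],"twist": 0},{"jaw": 50,"travel": [0,0,0.3],"twist": 0},{"jaw": 50,"travel": [0,0,0.28],"twist": 0},{"jaw": 50,"travel": [0,0,0],"twist": 0}])

```text
time: 8.45
tool_pos: [0.5679, 0.0203, 0.1898]
tool_rot: [3.14, -0.006, -2.971]
contact_force: [0.1, -0.4, 1.0]
opening: 0.0457
```

```bash
python3 - <<'E'
from h import *
s=st();im=robot.read_camera("side");cv2.imwrite("pics/s3.png",im)
print([(round(d["score"],2),d["xy"]) for d in robot.regions_of("side","bail_bar")[:2]])
w=robot.read_camera("wrist")
b=np.vstack([cv2.resize(im[150:270,270:420],(600,480),interpolation=cv2.INTER_CUBIC)])
c=cv2.resize(w[120:320,240:400],(200,250));b[:250,400:]=c
cv2.imwrite("pics/f3.png",b)
E
```

```text
t 8.45 tcp_ch mm [-21.7  -2.4 189.8] rot [ 3.14  -0.006 -2.971] F_ch [-0.    0.37  0.97] open 45.7
[(0.83, [321.6, 215.8]), (0.58, [304.2, 217.4])]
```

View pics/f3.png

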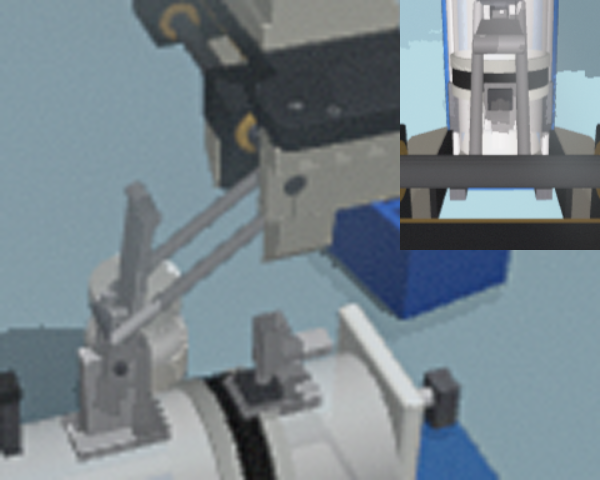

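Emit:
carry_out(series=[{"jaw": 50,"travel": [-0.03,0,-0.05],"twist": 0},{"jaw": 20,"travel": [0,0,0],"twist": 0},{"jaw": 20,"travel": [0,0,0],"twist": 0},{"jaw": 20,"travel": [0,0,0],"twist": 0},{"jaw": 20,"travel": [0,0,0],"twist": 0}], squeeze=15)

```text
time: 9.22
tool_pos: [0.5716, 0.0201, 0.1957]
tool_rot: [-3.141, 0.001, -2.972]
contact_force: [0.3, -1.4, 0.7]
opening: 0.0273
```

```bash
python3 -c "
from h import *
s=st();print(s['torque'])"
```

```text
t 9.22 tcp_ch mm [-25.2  -1.6 195.7] rot [-3.141e+00  1.000e-03 -2.972e+00] F_ch [-0.09  1.44  0.74] open 27.3
[-0.16562135 -0.14094271  0.03835472]
```

Emit:
carry_out(series=[{"jaw": 20,"travel": [-0.06,0,0.14],"twist": 0},{"jaw": 20,"travel": [-0.06,0,0.14],"twist": 0},{"jaw": 20,"travel": [-0.06,0,0.14],"twist": 0},{"jaw": 20,"travel": [-0.06,0,0.14],"twist": 0},{"jaw": 20,"travel": [-0.06,0,0.14],"twist": 0},{"jaw": 20,"travel": [-0.05,0,0.14],"twist": 0},{"jaw": 20,"travel": [0,0,0],"twist": 0}])

```text
time: 10.1
tool_pos: [0.5917, 0.0239, 0.1441]
tool_rot: [3.141, -0.002, -2.971]
contact_force: [-1.6, -2.6, 0.7]
opening: 0.0269
```

```bash
python3 - <<'E'
from h import *
s=st();im=robot.read_camera("side");cv2.imwrite("pics/s4.png",im)
cv2.imwrite("pics/f4.png",cv2.resize(im[150:270,270:420],(600,480),interpolation=cv2.INTER_CUBIC))
E
```

```text
t 10.1 tcp_ch mm [-45.7  -1.9 144.1] rot [ 3.141e+00 -2.000e-03 -2.971e+00] F_ch [2.04 2.33 0.74] open 26.9
```

View pics/f4.png

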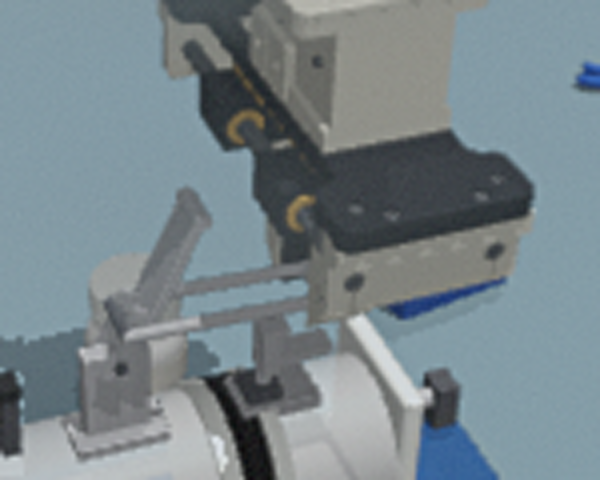

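Emit:
carry_out(series=[{"jaw": 20,"travel": [0,-0.015,0.1],"twist": 0},{"jaw": 20,"travel": [0,0,0.1],"twist": 0},{"jaw": 20,"travel": [0,0,0.1],"twist": 0},{"jaw": 20,"travel": [0,0,0.08],"twist": 0},{"jaw": 20,"travel": [0,0,0],"twist": 0}])

```text
time: 10.78
tool_pos: [0.5922, 0.0233, 0.1218]
tool_rot: [3.141, -0.0, -2.971]
contact_force: [1.1, 2.5, -0.2]
opening: 0.0266
```

Emit:
carry_out(series=[{"jaw": 20,"travel": [0,0,0.04],"twist": 0},{"jaw": 20,"travel": [0,0,0],"twist": 0}])

```text
time: 11.02
tool_pos: [0.5921, 0.0232, 0.1198]
tool_rot: [3.141, -0.0, -2.971]
contact_force: [-1.6, 3.1, 1.1]
opening: 0.0267
```

Emit:
carry_out(series=[{"jaw": 20,"travel": [0,0,0.03],"twist": 0},{"jaw": 20,"travel": [0,0,0],"twist": 0}])

```text
time: 11.28
tool_pos: [0.592, 0.0232, 0.1179]
tool_rot: [3.141, -0.001, -2.971]
contact_force: [-1.8, 2.4, 1.6]
opening: 0.0268
```

Emit:
carry_out(series=[{"jaw": 20,"travel": [0,0.008,0.03],"twist": 0},{"jaw": 20,"travel": [0,0,0],"twist": 0}])

```text
time: 11.52
tool_pos: [0.5925, 0.0233, 0.1168]
tool_rot: [-3.141, 0.001, -2.971]
contact_force: [-1.6, 1.8, 3.8]
opening: 0.027
```

Emit:
carry_out(series=[{"jaw": 20,"travel": [0,0,0.02],"twist": 0},{"jaw": 20,"travel": [0,0,0],"twist": 0}])

```text
time: 11.78
tool_pos: [0.5929, 0.0234, 0.1164]
tool_rot: [-3.141, 0.002, -2.971]
contact_force: [-2.9, 1.5, 8.5]
opening: 0.0267
```

Emit:
carry_out(series=[{"jaw": 20,"travel": [0,0,0.02],"twist": 0},{"jaw": 20,"travel": [0,0,0],"twist": 0}])

```text
time: 12.02
tool_pos: [0.5931, 0.0234, 0.1157]
tool_rot: [-3.141, 0.003, -2.971]
contact_force: [-3.0, 3.1, 11.4]
opening: 0.0266
```

Emit:
carry_out(series=[{"jaw": 20,"travel": [0,0,-0.05],"twist": 0},{"jaw": 20,"travel": [0.05,0,0],"twist": 0},{"jaw": 20,"travel": [0.05,0,0],"twist": 0},{"jaw": 20,"travel": [0,0,0],"twist": 0}])

```text
time: 12.52
tool_pos: [0.5864, 0.0224, 0.1168]
tool_rot: [-3.141, 0.0, -2.971]
contact_force: [2.4, 1.9, -0.6]
opening: 0.0271
```

Emit:
carry_out(series=[{"jaw": 20,"travel": [0.05,0,0],"twist": 0},{"jaw": 20,"travel": [0,0,0],"twist": 0}])

```text
time: 12.78
tool_pos: [0.583, 0.0218, 0.1169]
tool_rot: [-3.142, -0.0, -2.972]
contact_force: [2.2, 0.6, 0.4]
opening: 0.027
```

```bash
python3 -c "
from h import *
s=st()"
```

```text
t 12.78 tcp_ch mm [-36.8  -1.3 116.9] rot [-3.142 -0.    -2.972] F_ch [-2.3  -0.24  0.39] open 27.0
```

Emit:
carry_out(series=[{"jaw": 20,"travel": [0.04,0,0],"twist": 0},{"jaw": 20,"travel": [0,0,0],"twist": 0}])

```text
time: 13.02
tool_pos: [0.5806, 0.0214, 0.1169]
tool_rot: [-3.141, -0.0, -2.971]
contact_force: [2.1, 1.4, 0.6]
opening: 0.0269
```

Emit:
carry_out(series=[{"jaw": 20,"travel": [0.03,0,0],"twist": 0},{"jaw": 20,"travel": [0,0,0],"twist": 0}])

```text
time: 13.28
tool_pos: [0.579, 0.0212, 0.1169]
tool_rot: [-3.142, -0.0, -2.971]
contact_force: [2.4, 0.3, -0.7]
opening: 0.0265
```

Emit:
carry_out(series=[{"jaw": 20,"travel": [0.02,0,0],"twist": 0},{"jaw": 20,"travel": [0,0,0],"twist": 0}])

```text
time: 13.52
tool_pos: [0.5786, 0.0211, 0.1171]
tool_rot: [-3.141, 0.002, -2.972]
contact_force: [4.3, 1.4, -1.1]
opening: 0.0268
```

Emit:
carry_out(series=[{"jaw": 20,"travel": [0.02,0,0],"twist": 0},{"jaw": 20,"travel": [0,0,0],"twist": 0}])

```text
time: 13.78
tool_pos: [0.578, 0.021, 0.1171]
tool_rot: [-3.141, 0.003, -2.972]
contact_force: [6.8, 0.8, -1.7]
opening: 0.027
```

Emit:
carry_out(series=[{"jaw": 20,"travel": [0.02,0,0],"twist": 0},{"jaw": 20,"travel": [0,0,0],"twist": 0}])

```text
time: 14.02
tool_pos: [0.5773, 0.0209, 0.1172]
tool_rot: [-3.141, 0.004, -2.972]
contact_force: [8.3, 2.0, -3.4]
opening: 0.0271
```

Emit:
carry_out(series=[{"jaw": 20,"travel": [0,0,-0.03],"twist": 0},{"jaw": 20,"travel": [0,0,0],"twist": 0}])

```text
time: 14.28
tool_pos: [0.5774, 0.0209, 0.1192]
tool_rot: [-3.141, 0.004, -2.972]
contact_force: [8.5, 1.2, -2.9]
opening: 0.027
```

Emit:
carry_out(series=[{"jaw": 20,"travel": [0,0,-0.03],"twist": 0},{"jaw": 20,"travel": [0,0,0],"twist": 0}])

```text
time: 14.52
tool_pos: [0.5773, 0.0208, 0.1206]
tool_rot: [-3.141, 0.004, -2.972]
contact_force: [9.1, 2.6, -3.8]
opening: 0.0271
```

```bash
python3 -c "
from h import *
s=st()"
```

```text
t 14.53 tcp_ch mm [-30.9  -1.3 120.6] rot [-3.141  0.004 -2.972] F_ch [-9.4  -1.01 -3.85] open 27.1
```

Emit:
carry_out(series=[{"jaw": 20,"travel": [0,0,-0.025],"twist": 0},{"jaw": 20,"travel": [0,0,0],"twist": 0}])

```text
time: 14.78
tool_pos: [0.5768, 0.0208, 0.1212]
tool_rot: [3.142, 0.002, -2.972]
contact_force: [9.4, 2.7, -9.0]
opening: 0.0271
```

```bash
python3 - <<'E'
from h import *
s=st();im=robot.read_camera("side");cv2.imwrite("pics/s5.png",im)
cv2.imwrite("pics/f5.png",cv2.resize(im[170:270,280:400],(720,600),interpolation=cv2.INTER_CUBIC))
E
```

```text
t 14.78 tcp_ch mm [-30.5  -1.4 121.2] rot [ 3.142e+00  2.000e-03 -2.972e+00] F_ch [-9.7  -1.09 -8.99] open 27.1
```

View pics/f5.png

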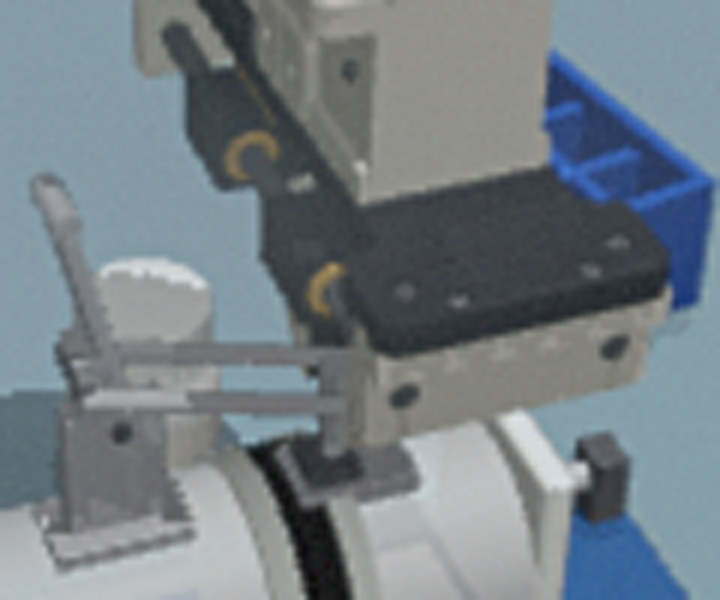

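Lift is resisted (9 N down, 4 mm above the shelf), so the bar is under the lip, and I tugged it at about 6 N net of hinge drag. The picture shows the bail straddling the keeper post with the lever slightly past upright towards +x. Releasing now.

Emit:
carry_out(series=[{"jaw": 20,"travel": [0,0,0.03],"twist": 0},{"jaw": 20,"travel": [0,0,0],"twist": 0},{"jaw": 50,"travel": [0,0,0],"twist": 0},{"jaw": 50,"travel": [0,0,0],"twist": 0},{"jaw": 50,"travel": [0,0,0],"twist": 0}])

```text
time: 15.45
tool_pos: [0.5751, 0.0206, 0.12]
tool_rot: [3.141, -0.001, -2.972]
contact_force: [-0.3, 0.3, 0.6]
opening: 0.0456
```

Emit:
carry_out(series=[{"jaw": 50,"travel": [0,0,-0.2],"twist": 0},{"jaw": 50,"travel": [0,0,-0.5],"twist": 0},{"jaw": 50,"travel": [0,0,-0.8],"twist": 0},{"jaw": 50,"travel": [0,0,-0.8],"twist": 0},{"jaw": 0,"travel": [0,0,0],"twist": 0}])

```text
time: 16.08
tool_pos: [0.5774, 0.0205, 0.2635]
tool_rot: [-3.139, 0.009, -2.971]
contact_force: [-0.3, -0.2, -1.3]
opening: 0.04
```

```bash
python3 - <<'E'
from h import *
np.set_printoptions(precision=1,suppress=True)
s=st();im=robot.read_camera("side");cv2.imwrite("pics/s6.png",im)
for q in("handle_end","bail_bar"):
  for d in robot.regions_of("side",q)[:1]:
    v,u=np.nonzero(d["pixels"]);k=np.argmin(v)
    for p in((u[k],v[k]),d["xy"]):
        o,w=ray("side",p);o,w=ch(o),C@w;print(q,d["score"],p,(o+w*(-.0015-o[1])/w[1])*1e3)
w=robot.read_camera("wrist");
a=cv2.resize(im[170:270,270:390],(480,400),interpolation=cv2.INTER_CUBIC);b=cv2.resize(w[0:200,260:390],(260,400));cv2.imwrite("pics/f6.png",np.hstack([a,b]))
E
```

```text
t 16.07 tcp_ch mm [-31.   -1.  263.5] rot [-3.1  0.  -3. ] F_ch [ 0.3  0.2 -1.3] open 40.0
handle_end 0.69 (np.int64(356), np.int64(226)) [-59.9  -1.5 135.9]
handle_end 0.69 [354.7, 259.4] [-62.5  -1.5  58.9]
bail_bar 0.85 (np.int64(303), np.int64(226)) [ 32.6  -1.5 160.7]
bail_bar 0.85 [314.4, 237.5] [ 13.5  -1.5 131.6]
```

View pics/f6.png

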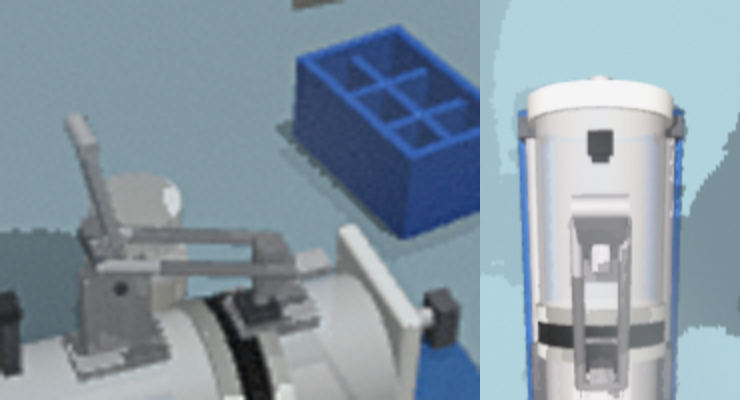

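Emit:
carry_out(series=[{"jaw": 0,"travel": [0.4,0.01,0],"twist": 0},{"jaw": 0,"travel": [0.4,0,0],"twist": 0},{"jaw": 0,"travel": [0,0,0.4],"twist": 0},{"jaw": 0,"travel": [0,0,0.4],"twist": 0},{"jaw": 0,"travel": [0,0,0.3],"twist": 0},{"jaw": 0,"travel": [0,0,0],"twist": 0}])

```text
time: 17.02
tool_pos: [0.5267, 0.0133, 0.19]
tool_rot: [3.14, -0.005, -2.971]
contact_force: [-0.5, -0.2, 1.0]
opening: 0.0007
```

Emit:
carry_out(series=[{"jaw": 0,"travel": [0.06,0,0],"twist": 0},{"jaw": 0,"travel": [0.06,0,0],"twist": 0},{"jaw": 0,"travel": [0,0,0],"twist": 0}])

```text
time: 17.4
tool_pos: [0.5211, 0.0119, 0.1928]
tool_rot: [-3.141, 0.001, -2.972]
contact_force: [-0.5, 0.3, -0.3]
opening: 0.0006
```

```bash
python3 - <<'E'
from h import *
np.set_printoptions(precision=1,suppress=True)
s=st()
o,w=ray("side",(289.25,199.5));o,w=ch(o),C@w;print((o+w*(-.0015-o[1])/w[1])*1e3)
E
```

```text
t 17.4 tcp_ch mm [ 26.   -2.  192.8] rot [-3.1  0.  -3. ] F_ch [ 0.5 -0.4 -0.3] open 0.6
[ 53.3  -1.5 216.8]
```

Emit:
carry_out(series=[{"jaw": 0,"travel": [0.08,0,-0.09],"twist": 0},{"jaw": 0,"travel": [0.08,0,0],"twist": 0},{"jaw": 0,"travel": [0.05,0,0],"twist": 0},{"jaw": 0,"travel": [0,0,0],"twist": 0}])

```text
time: 17.9
tool_pos: [0.5087, 0.0097, 0.1978]
tool_rot: [-3.142, 0.001, -2.972]
contact_force: [1.0, 0.4, -0.0]
opening: 0.0006
```

Emit:
carry_out(series=[{"jaw": 0,"travel": [0.05,0,0],"twist": 0},{"jaw": 0,"travel": [0.05,0,0.01],"twist": 0},{"jaw": 0,"travel": [0.05,0,0.02],"twist": 0},{"jaw": 0,"travel": [0,0,0],"twist": 0}])

```text
time: 18.4
tool_pos: [0.4996, 0.0082, 0.1959]
tool_rot: [-3.142, -0.0, -2.971]
contact_force: [0.1, 0.4, 0.3]
opening: 0.0003
```

```bash
python3 -c "
from h import *
s=st()"
```

```text
t 18.4 tcp_ch mm [ 47.8  -2.  195.9] rot [-3.142 -0.    -2.971] F_ch [-0.15 -0.38  0.26] open 0.3
```

```bash
python3 - <<'E'
from h import *
im=robot.read_camera("side");cv2.imwrite("pics/s7.png",im)
a=cv2.resize(im[150:270,250:400],(600,480),interpolation=cv2.INTER_CUBIC);cv2.imwrite("pics/f7.png",a)
E
```

```text
(no output)
```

View pics/f7.png

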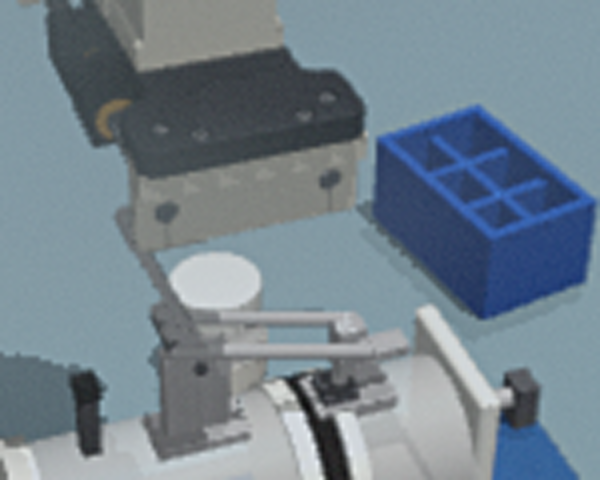

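Side view: lever tip at (125,215), tilted over in contact with the fingers; the bail still runs level to the keeper post. I've used my picture viewing, so numeric checks from here.

```bash
cat >> h.py <<'E'
def sy(p,y=-.0015,cam="side"):
    o,w=ray(cam,p);o,w=ch(o),C@w;return (o+w*(y-o[1])/w[1])*1e3
def look():
    robot.read_camera("side");s=st()
    for q in("bail","handle","end_cap"):
        for d in robot.regions_of("side",q)[:1]:
            v,u=np.nonzero(d["pixels"]);print(q,round(d["score"],2),"xy",np.round(d["xy"],1),"u",u.min(),u.max(),"v",v.min(),v.max(),"left",sy((u.min(),v[u==u.min()].mean())).round(1),"right",sy((u.max(),v[u==u.max()].mean())).round(1),"top",sy((u[v==v.min()].mean(),v.min())).round(1))
E
python3 -c "
from h import *
print(sy((281,204)));look()"
```

```text
[ 66.16351633  -1.5        211.62683551]
t 18.5 tcp_ch mm [ 47.7  -2.  195.8] rot [ 3.142 -0.    -2.971] F_ch [-1.04  0.25  1.1 ] open 0.6
bail 0.6 xy [318.8 235.8] u 293 342 v 228 239 left [ 49.6  -1.5 140.7] right [-35.5  -1.5 118.8] top [ 15.8  -1.5 152.1]
handle 0.96 xy [296.5 237.1] u 280 341 v 203 244 left [ 67.6  -1.5 212.9] right [-33.7  -1.5 119.3] top [ 66.8  -1.5 213.6]
end_cap 0.7 xy [356.3 258.3] u 325 374 v 226 298 left [ -5.3  -1.5 108.7] right [-99.8  -1.5  65.3] top [-60.8  -1.5 135.7]
```

Emit:
carry_out(series=[{"jaw": 0,"travel": [0.04,0,0.01],"twist": 0},{"jaw": 0,"travel": [0.04,0,0.02],"twist": 0}])

```text
time: 18.9
tool_pos: [0.4952, 0.0074, 0.1942]
tool_rot: [-3.141, 0.001, -2.971]
contact_force: [2.2, -0.2, 2.5]
opening: 0.0002
```

Emit:
carry_out(series=[{"jaw": 0,"travel": [0.04,0,0.02],"twist": 0},{"jaw": 0,"travel": [0.04,0,0.02],"twist": 0}])

```text
time: 19.15
tool_pos: [0.4902, 0.0065, 0.1917]
tool_rot: [-3.141, 0.0, -2.971]
contact_force: [1.6, -1.0, 3.8]
opening: 0.0006
```

Emit:
carry_out(series=[{"jaw": 0,"travel": [0.04,0,0.025],"twist": 0},{"jaw": 0,"travel": [0.04,0,0.025],"twist": 0}])

```text
time: 19.4
tool_pos: [0.4853, 0.0058, 0.1885]
tool_rot: [3.142, -0.0, -2.971]
contact_force: [1.6, 0.2, 3.7]
opening: 0.0005
```

Emit:
carry_out(series=[{"jaw": 0,"travel": [0.04,0,0.03],"twist": 0},{"jaw": 0,"travel": [0.04,0,0.03],"twist": 0}])

```text
time: 19.65
tool_pos: [0.4806, 0.005, 0.1848]
tool_rot: [3.141, -0.0, -2.971]
contact_force: [0.6, 0.5, 2.8]
opening: 0.0006
```

```bash
python3 -c "
from h import *
look()"
```

```text
t 19.7 tcp_ch mm [ 67.4  -2.1 184.5] rot [ 3.141e+00 -1.000e-03 -2.971e+00] F_ch [0.59 0.42 1.94] open 0.2
bail 0.86 xy [317.  237.2] u 290 341 v 228 242 left [ 54.7  -1.5 135.9] right [-33.7  -1.5 119.3] top [-11.6  -1.5 144.7]
handle 0.57 xy [298.8 233.2] u 264 341 v 211 245 left [ 92.8  -1.5 199.7] right [-33.7  -1.5 118.2] top [ 89.4  -1.5 204.4]
end_cap 0.7 xy [356.8 260.4] u 325 373 v 227 297 left [ -5.3  -1.5 108.7] right [-98.1  -1.5  62.2] top [-58.2  -1.5 134.2]
```

Emit:
carry_out(series=[{"jaw": 0,"travel": [0.05,0,0.04],"twist": 0},{"jaw": 0,"travel": [0.05,0,0.04],"twist": 0},{"jaw": 0,"travel": [0.04,0,0.05],"twist": 0}])

```text
time: 20.23
tool_pos: [0.4723, 0.0036, 0.1769]
tool_rot: [3.141, -0.0, -2.971]
contact_force: [1.0, 0.2, 2.2]
opening: 0.0004
```

Emit:
carry_out(series=[{"jaw": 0,"travel": [0.04,0,0.05],"twist": 0},{"jaw": 0,"travel": [0.035,0,0.05],"twist": 0}])

```text
time: 20.48
tool_pos: [0.4678, 0.0028, 0.1709]
tool_rot: [3.141, -0.001, -2.971]
contact_force: [-0.3, -0.2, 0.8]
opening: 0.0006
```

Emit:
carry_out(series=[{"jaw": 0,"travel": [0.035,0,0.05],"twist": 0},{"jaw": 0,"travel": [0.03,0,0.05],"twist": 0}])

```text
time: 20.72
tool_pos: [0.4641, 0.0022, 0.1649]
tool_rot: [3.141, -0.0, -2.971]
contact_force: [0.8, -0.1, -0.1]
opening: 0.0004
```

```bash
python3 -c "
from h import *
look()"
```

```text
t 20.77 tcp_ch mm [ 84.2  -2.2 164.5] rot [ 3.141e+00 -1.000e-03 -2.971e+00] F_ch [0.46 0.22 0.04] open 0.8
bail 0.56 xy [319.6 238.2] u 290 340 v 229 245 left [ 54.9  -1.5 128.5] right [-31.9  -1.5 118.7] top [ -8.1  -1.5 143.6]
handle 0.8 xy [296.7 237.9] u 253 340 v 228 246 left [111.5  -1.5 174.1] right [-31.9  -1.5 117.6] top [ 63.8  -1.5 165.1]
end_cap 0.86 xy [353.8 261.6] u 323 373 v 227 299 left [ -1.7  -1.5 109.7] right [-97.7  -1.5  65.9] top [-58.2  -1.5 134.2]
```

Emit:
carry_out(series=[{"jaw": 0,"travel": [0.03,0,0.06],"twist": 0},{"jaw": 0,"travel": [0.02,0,0.06],"twist": 0}])

```text
time: 21.18
tool_pos: [0.4612, 0.0017, 0.1578]
tool_rot: [3.141, -0.0, -2.971]
contact_force: [-0.4, 0.1, 0.9]
opening: 0.0006
```

Emit:
carry_out(series=[{"jaw": 0,"travel": [0.01,0,0.06],"twist": 0},{"jaw": 0,"travel": [0.01,0,0.05],"twist": 0}])

```text
time: 21.42
tool_pos: [0.4601, 0.0015, 0.1511]
tool_rot: [3.141, -0.0, -2.971]
contact_force: [0.1, 0.2, 0.1]
opening: 0.0005
```

```bash
python3 -c "
from h import *
look()"
```

```text
t 21.48 tcp_ch mm [ 88.1  -2.1 150.8] rot [ 3.141e+00 -1.000e-03 -2.971e+00] F_ch [-0.03 -0.05 -0.14] open 0.8
bail 0.75 xy [317.6 240.4] u 290 340 v 230 249 left [ 55.2  -1.5 121.1] right [-31.8  -1.5 119.8] top [ -7.3  -1.5 141.7]
handle 0.67 xy [294.6 244.1] u 250 341 v 230 252 left [118.1  -1.5 151. ] right [-33.7  -1.5 118.2] top [ -6.4  -1.5 141.9]
end_cap 0.58 xy [354.4 258. ] u 326 373 v 228 298 left [ -7.1  -1.5 105.9] right [-98.3  -1.5  59.7] top [-60.2  -1.5 131.5]
```

Emit:
carry_out(series=[{"jaw": 0,"travel": [0,0,0.04],"twist": 0},{"jaw": 0,"travel": [0,0,0.03],"twist": 0},{"jaw": 0,"travel": [0,0,0],"twist": 0}])

```text
time: 22.0
tool_pos: [0.4601, 0.0015, 0.147]
tool_rot: [3.141, -0.0, -2.971]
contact_force: [-0.3, 0.0, -0.2]
opening: 0.0005
```

Emit:
carry_out(series=[{"jaw": 0,"travel": [0,0,0.03],"twist": 0},{"jaw": 0,"travel": [0,0,0],"twist": 0}])

```text
time: 22.25
tool_pos: [0.4601, 0.0015, 0.1453]
tool_rot: [3.141, -0.0, -2.971]
contact_force: [-0.4, 0.1, 0.5]
opening: 0.0003
```

Emit:
carry_out(series=[{"jaw": 0,"travel": [0,0,0.02],"twist": 0},{"jaw": 0,"travel": [0,0,0],"twist": 0}])

```text
time: 22.5
tool_pos: [0.4603, 0.0015, 0.1443]
tool_rot: [3.142, 0.0, -2.971]
contact_force: [0.3, -0.0, 0.1]
opening: 0.0007
```

Emit:
carry_out(series=[{"jaw": 0,"travel": [0,0,0.02],"twist": 0},{"jaw": 0,"travel": [0,0,0],"twist": 0}])

```text
time: 22.75
tool_pos: [0.4604, 0.0014, 0.1441]
tool_rot: [-3.141, 0.001, -2.971]
contact_force: [-2.4, -1.0, 10.9]
opening: 0.0002
```

Emit:
carry_out(series=[{"jaw": 0,"travel": [0,0,0.015],"twist": 0},{"jaw": 0,"travel": [0,0,0],"twist": 0}])

```text
time: 23.0
tool_pos: [0.4604, 0.0014, 0.1439]
tool_rot: [-3.141, 0.001, -2.971]
contact_force: [-6.5, 0.2, 17.8]
opening: 0.0001
```

```bash
python3 -c "
from h import *
look()"
```

```text
t 23.05 tcp_ch mm [ 87.6  -1.9 143.9] rot [-3.141e+00  1.000e-03 -2.971e+00] F_ch [ 5.98 -1.77 18.5 ] open 0.4
bail 0.49 xy [315.4 240. ] u 289 341 v 229 249 left [ 56.9  -1.5 120.5] right [-33.7  -1.5 118.2] top [-10.7  -1.5 142.8]
handle 0.75 xy [305.  243.9] u 252 340 v 230 250 left [115.4  -1.5 146.2] right [-31.8  -1.5 119.8] top [ -7.3  -1.5 141.7]
end_cap 0.63 xy [353.4 260. ] u 325 373 v 227 298 left [ -5.3  -1.5 107.6] right [-98.   -1.5  63.5] top [-58.2  -1.5 134.2]
```

Hard stop met at z=144 mm (138+6, exactly flat). Retreat straight up and check.

Emit:
carry_out(series=[{"jaw": 0,"travel": [0,0,-0.1],"twist": 0},{"jaw": 0,"travel": [0,0,-0.5],"twist": 0},{"jaw": 0,"travel": [0,0,-0.9],"twist": 0},{"jaw": 0,"travel": [0,0,-0.9],"twist": 0},{"jaw": 0,"travel": [0,0,0],"twist": 0},{"jaw": 0,"travel": [0,0,0],"twist": 0}])

```text
time: 23.95
tool_pos: [0.4598, 0.0015, 0.2854]
tool_rot: [3.141, -0.001, -2.971]
contact_force: [-0.2, 0.1, -0.8]
opening: 0.0005
```

```bash
python3 - <<'E'
from h import *
look()
im=robot.read_camera("side");cv2.imwrite("pics/s9.png",im)
# cap shift vs just after push (s2): plate patch along image
for ref in("s2","s6"):
    a=cv2.imread(f"pics/{ref}.png");
    for n,(x0,x1,y0,y1) in dict(plate=(352,378,224,270),rail_fixed=(372,412,240,300),post=(286,312,238,262)).items():
        t=a[y0:y1,x0:x1];r=cv2.matchTemplate(im[y0-10:y1+10,x0-12:x1+12],t,cv2.TM_CCOEFF_NORMED);_,m,_,l=cv2.minMaxLoc(r);print(ref,n,round(m,3),(l[0]-12,l[1]-10))
E
```

```text
t 24.0 tcp_ch mm [ 88.4  -2.2 284.8] rot [ 3.141e+00 -2.000e-03 -2.971e+00] F_ch [ 0.46  0.57 -0.34] open 0.5
bail 0.64 xy [317.9 239. ] u 291 340 v 230 248 left [ 53.5  -1.5 121.7] right [-31.8  -1.5 119.8] top [ -6.4  -1.5 141.9]
handle 0.91 xy [284.9 243.7] u 251 340 v 230 252 left [116.8  -1.5 148.6] right [-31.8  -1.5 119.8] top [-10.8  -1.5 140.7]
end_cap 0.75 xy [353.6 259.3] u 324 373 v 226 299 left [ -3.5  -1.5 109.2] right [-98.   -1.5  63.5] top [-59.   -1.5 136.2]
s2 plate 0.779 (-2, 0)
s2 rail_fixed 0.958 (0, 0)
s2 post 0.547 (0, 8)
s6 plate 0.963 (-2, 0)
s6 rail_fixed 0.968 (0, 0)
s6 post 0.462 (4, 9)
```

```bash
python3 -c "
import cv2
im=cv2.imread('pics/s9.png');cv2.imwrite('pics/f9.png',cv2.resize(im[170:290,240:390],(600,480),interpolation=cv2.INTER_CUBIC))"
python3 - <<'E'
from h import *
look();print(robot.hand_in())
E
```

```text
t 24.25 tcp_ch mm [ 88.   -2.1 285.2] rot [ 3.141e+00 -2.000e-03 -2.971e+00] F_ch [ 0.28 -0.37  0.32] open 0.1
bail 0.51 xy [317.2 240.1] u 289 340 v 230 249 left [ 56.8  -1.5 121.6] right [-31.8  -1.5 119.8] top [ -8.2  -1.5 141.4]
handle 0.83 xy [292.1 242.1] u 250 341 v 229 252 left [118.1  -1.5 151. ] right [-33.7  -1.5 119.3] top [-10.7  -1.5 142.8]
end_cap 0.93 xy [355.9 258.8] u 324 373 v 226 299 left [ -3.5  -1.5 110.3] right [-97.8  -1.5  64.7] top [-58.1  -1.5 136.4]
the job is handed in; nothing more can be done
None
```

I closed and latched the chamber and handed the job in at about 24 s of the 64 s limit. All forces I read stayed under the limits.

- **Cap:** I slid it onto the seal, peaking at about 15 N. The force rose by about 4 N per mm, which matches the rubber seal.
- **Bail:** I carried it over the lip to the shelf, which it touched with about 12 N. I then pulled it home with 8–9 N measured, about 6 N net of hinge drag. A test lift met the lip 4 mm above the shelf with 9 N down (about 13 N in total), so the bar was under the lip.
- **Lever:** I pressed it over centre to its hard stop, at 144 mm (the height of the flat handle), peaking at about 19 N. I then retreated straight up with the gripper empty.

**Last checks:** about a second after letting go, the force on the tool was about zero. The side camera put the handle down flat and the bail end still at the keeper. The cap stood about 2 pixels, roughly 3 mm, farther in than before latching, so the latch is holding the seal squeezed.

**Uncertain:**
- The last side picture was refused because I had used all 12 views. The final state therefore rests on network outlines and image matching, not on my own look.
- The handle outline's tip read 146–151 mm in the last readings, a spread I put down to pixel noise.
- The image match on the lever's bracket was poor, because the handle and bail now look different there.

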